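Swipe the washer's touch bar round the dial

TASK

On the washing machine's control fascia a springy touch bar runs straight and then curves half way round the dial: set the fingertips down on its square straight end and swipe along the whole bar in one light stroke to the round pad, following the curve, without lifting off on the way and without ever pressing the bar down to its stop. Finish with the fingertips still resting lightly on the round pad, holding the bar slightly pressed; the program ends while touching it. Grip and lift nothing, and leave the dial, and the dosing cup and spare knob standing on the fascia, as they are.

Things in the scene. Friction and masses are not known exactly. Their poses are not given: they have to be found in the camera images.
- fascia: washing machine control fascia, a dark steel slab 190 x 400 x 35 mm (its x, y, z) fixed face up on the counter; origin: centre of its underside, z up. The dial's axis is at x 0, y +90 mm. The raised touch bar runs straight along y at x -70 mm, from its square end at y -110 to y +90, then in a half circle of radius 70 mm (centreline) about the dial, by way of +y, to a round pad at x +70, y +90
- mark0 (a point): point on the top face of the touch bar, at the middle of the straight run's square end, 10 mm in from the end face (fascia frame x -70, y -100 mm); moves down with the bar; axes as the fascia's
- mark1 (a point): point on the top face of the touch bar, on the straight run, 60 mm further (fascia frame x -70, y -40 mm); moves down with the bar; axes as the fascia's
- mark2 (a point): point on the top face of the touch bar, on the straight run, another 60 mm further (fascia frame x -70, y 20 mm); moves down with the bar; axes as the fascia's
- mark3 (a point): point on the top face of the touch bar, where the straight run meets the half circle, another 70 mm further (fascia frame x -70, y 90 mm); moves down with the bar; axes as the fascia's
- mark4 (a point): point on the top face of the touch bar, on the half circle, 45 degrees along (fascia frame x -49.5, y 139.5 mm); moves down with the bar; axes as the fascia's
- mark5 (a point): point on the top face of the touch bar, half way round the half circle (90 degrees) (fascia frame x 0, y 160 mm); moves down with the bar; axes as the fascia's
- mark6 (a point): point on the top face of the touch bar, on the half circle, 135 degrees along (fascia frame x 49.5, y 139.5 mm); moves down with the bar; axes as the fascia's
- mark7 (a point): point on the top face of the touch bar, centre of the round pad at the end of the half circle (180 degrees) (fascia frame x 70, y 90 mm); moves down with the bar; axes as the fascia's
- bar (a joint): the touch bar: one rigid aluminium piece 20 mm wide, flat top 10 mm above the fascia (45 mm above the counter), dark cross lines at mark0 to mark6, end pad 36 mm across. Value: how far it is pressed down, m: 0 at rest, 0.007 at its stop. It sinks level; spring: moves from about 0.5 N, then 0.7 N per mm, 5.5 N at the stop
- dial_rim (a point): point on the upper part of the bar-grip dial, 18 mm from its axis; the dial is 44 mm across on a flat base 68 mm across, and stands 44 mm above the fascia, and turns easily
- cup: clear dosing cup 52 mm across, 45 mm tall, standing on the fascia; origin: centre of its underside; bystander
- spare_knob: loose aluminium spare knob 44 mm across, 24 mm tall, lying on the fascia; origin: centre of its underside; bystander

How it is judged (in metres and radians):
On the way, in this order (a step that is already met when the one before it is completed fails the run):
1. the fingertips press lightly on the bar at the square straight end (horizontal distance between the grasp point and mark0 below 0.015 m and value of joint bar above 0.0003 m and contact force between the fingers and bar above 0.3 N), for 0.05 s.
2. the fingertips press lightly on the bar at the second mark (horizontal distance between the grasp point and mark1 below 0.015 m and value of joint bar above 0.0003 m and contact force between the fingers and bar above 0.3 N), for 0.05 s.
3. the fingertips press lightly on the bar at the third mark (horizontal distance between the grasp point and mark2 below 0.015 m and value of joint bar above 0.0003 m and contact force between the fingers and bar above 0.3 N), for 0.05 s.
4. the fingertips press lightly on the bar at the start of the curve (horizontal distance between the grasp point and mark3 below 0.015 m and value of joint bar above 0.0003 m and contact force between the fingers and bar above 0.3 N), for 0.05 s.
5. the fingertips press lightly on the bar at the first mark of the curve (horizontal distance between the grasp point and mark4 below 0.015 m and value of joint bar above 0.0003 m and contact force between the fingers and bar above 0.3 N), for 0.05 s.
6. the fingertips press lightly on the bar at the middle of the curve (horizontal distance between the grasp point and mark5 below 0.015 m and value of joint bar above 0.0003 m and contact force between the fingers and bar above 0.3 N), for 0.05 s.
7. the fingertips press lightly on the bar at the last mark of the curve (horizontal distance between the grasp point and mark6 below 0.015 m and value of joint bar above 0.0003 m and contact force between the fingers and bar above 0.3 N), for 0.05 s.
At the end, for the whole second after the job is handed in: The fingertips rest on the round pad (TCP within 15 mm of its centre, seen from above), the bar pressed 0.3 to 6.6 mm with more than 0.3 N; the dial's rim has moved less than 5 mm and the cup and the spare knob less than 20 mm (horizontal distance between the grasp point and mark7 below 0.015 m and value of joint bar between 0.0003 and 0.0066 m and contact force between the fingers and bar above 0.3 N and distance of each of cup, spare_knob from where it was at the start of the episode below 0.02 m and distance of dial_rim from where it was at the start of the episode below 0.005 m); the arm keeps its last pose, push and grip.
It fails at once if the bar is pressed down to its stop (more than 6.6 mm) or with more than 12 N (value of joint bar above 0.0066 m or contact force between the fingers and bar above 12 N).
It fails at once if the fingertips are off the bar while less than about 12 mm above one of its marks between the two ends (TCP within 10 mm of the mark from above and under 31 mm over the bar's top, bar not pressed) ((horizontal distance between the grasp point and mark1 below 0.01 m or horizontal distance between the grasp point and mark2 below 0.01 m or horizontal distance between the grasp point and mark3 below 0.01 m or horizontal distance between the grasp point and mark4 below 0.01 m or horizontal distance between the grasp point and mark5 below 0.01 m or horizontal distance between the grasp point and mark6 below 0.01 m) and z of the grasp point in the frame of mark3 below 0.031 m and value of joint bar below 0.0001 m).
It fails at once if the dial is turned (distance of dial_rim from where it was at the start of the episode above 0.005 m).
It fails at once if the cup or the spare knob is lifted, carried or pushed more than 20 mm (distance of any of cup, spare_knob from where it was at the start of the episode above 0.02 m).
It also fails if it takes over 51 s, if anything falls off the work surface, if the arm or the gripper's body presses on something with over 40 N, if the wrist force passes 120 N, or if a joint passes its speed limit or range.

ROBOT

A 7-joint arm with a two-finger parallel gripper is mounted at the origin on the work surface. World frame = base frame: x ahead of the robot, y to its left, z up, the work surface at z = 0. Lengths are in m, angles in degrees, forces in N, time in s.
With the tool pointing down it reaches from about 0.4 to 0.85 m from the base axis. Payload 4.4 kg.
Tool frame: the origin (TCP) lies between the finger pads, 19 mm behind the fingertips; this is the grasp point; z points along the fingers, y is the line along which they close (so a half turn about z gives the same grasp; the last joint's range is limited). The gripper opens to 94 mm and grips with 3 to 60 N. Pads are 16 mm wide; open, the fingers measure 119 mm over their backs; the gripper's body (75 mm by 177 mm) begins 78 mm behind the grasp point.
Start: joints at [69.167, 36.005, 2.206, 86.941, -1.547, 57.084, -1.146], TCP at [0.191, -0.621, 0.224] pointing down, gripper open.
Joint ranges: [-175.42, 175.42], [-21.48, 121.26], [-71.46, 75.88], [10.55, 141.38], [-63.04, 243.04], [13.31, 113.54], [-168.57, 168.57]. Speed limits (degrees/s): [147.25, 147.25, 180, 180, 180, 180, 180].

INTERFACE

Orientations are given as a 3x3 rotation matrix whose columns are the frame's x, y, z axes.
In Python, from bench import r, snapshot, get_calibration, ticket, masks_of gives the robot as it stands.
- The arm moves only by the tool apply_moves, never from a script. Its argument "targets" is a list that holds one entry, the list of rows, each a list of 6 numbers: the shift along the tool's x, y, z in units of 30 cm (1.0 is 30 cm), then the turn, a rotation vector about the tool's x, y, z in units of 2 rad (1.0 is 2 rad). In form: [[[dx, dy, dz, wx, wy, wz], ...]]. A call has exactly 5 rows; each row is the pose to reach, as a shift and turn from the pose commanded when the call began, along the tool's axes at that moment; what a row does not reach only later rows make up. A row lasts 1/10 s, in which the tool goes at most 50 mm and 8.59 degrees, less where a joint would pass 70% of its speed; a pose out of reach is approached as far as the arm can. A call with a number of a shift or a turn outside -1 to 1 is refused whole. A call with a gripper value outside its range is refused whole. "grip" is the opening, from -1 (shut) to 1 (fully open), set as the call begins (left out, the last holds). The fingers move at their own pace and stop on an object; the grip force is fixed at half the most. Time passes only in rows, so rows that repeat a pose let the fingers close, or fill a call up. It gives the time, the measured TCP pose, the force, the opening and the grip force at its end, in the units of the state.
- r.observe(): the state, without advancing time (a new reading comes with each control period).
- snapshot(name): name is "scene" or "top" or "wrist"; returns the picture (480x640x3 uint8, red, green, blue); there is no depth.
- get_calibration(name): a dict with "K" (3x3 intrinsics, pixels), "R" (3x3) and "t" (3): a world point X has camera coordinates R X + t; the wrist camera has in their place "hand_eye" (4x4, takes a point from camera to tool coordinates, whose origin is the TCP and whose axes are the flange's). Camera axes: x right, y down, z forward; pixel columns grow to the right and rows downward; lengths in m; the calibration is good to about 2 mm. A picture is of the moment at which its call begins: read the wrist's pose just before it. get_calibration takes no time and is no camera call.
- ticket.hand_in(): hands the job in; it is judged then, once.
Trained networks look in the newest picture that a camera, given by its name, has taken for a name from the list of things; names that differ only in an ending like _2 or _b are one class to them, and where a whole thing is asked for, a point or a joint stands for the part that bears it (a point fixed in the world has none). Each returns a list of dicts, best first, with "p" (0 to 1); they miss things now and then, are a little off and sometimes report something else, mostly with a low value. They report only what shows in the picture. A call takes as long as a camera call.
- masks_of(camera, thing): "pixels" (480x640 bool, what is visible of it) and "bbox" ([left, top, width, height] in pixels, round what is visible of it).
The state is a dict: "time_s": time; "joint_pos": joint angles; "qd": joint speeds; "joint_efforts": joint torques, N m; "tcp_pos": TCP position; "orientation": TCP orientation; "contact_force": force on the tool from outside, world axes, zero at the start; "ft_torque": the same for the moment, N m; "grip_width": finger opening in m; "grip_force": force on a finger pad.
Only numpy, scipy, OpenCV 4.12 (cv2) and the standard library are available. Lean on these libraries where they do the work, as an engineer would, in place of code of your own. Each camera call takes 0.05 s, during which the arm holds its last target. There are 200 camera calls.

## Working session

There is one attempt and no reset: what is moved stays moved. The work goes in short steps, Python scripts to look and compute and a tool call to move; the robot and the scene stay as the last step left them, time stands still between calls to the robot, and variables do not carry over. Pictures are saved under pics/ and viewed, at most 10 in all, crops included, and the job is handed in when it is done.

Besides the shell and the picture viewer there is one more tool, called after "Request:" in YAML: its name, and indented under it one key for each argument. apply_moves: Moves the arm, as the interface text tells. Shifts and turns lie within -1 to 1; 1 stands for 30 cm of shift or 2 rad of turn. Its arguments: {"type":"object","properties":{"targets":{"type":"array"},"grip":{"type":"number"}},"required":["targets"]}

```bash
mkdir -p pics
python3 - <<'E'
from bench import r,snapshot,get_calibration
import cv2,numpy as np
s=r.observe();print(s['time_s'],s['tcp_pos'],np.round(s['orientation'],3).tolist(),s['grip_width'],s['contact_force'])
for n in("scene","top"):
    im=snapshot(n);cv2.imwrite(f"pics/{n}0.png",im[:,:,::-1]);c=get_calibration(n);print(n,np.round(c['K'],1).tolist(),np.round(c['R'],3).tolist(),c['t'])
E
```

```text
0.0 [ 0.19058306 -0.6208021   0.22338696] [[0.956, 0.293, -0.001], [0.293, -0.956, 0.002], [-0.0, -0.002, -1.0]] 0.0938622243345971 [0.62343041 0.54578993 0.04680919]
scene [[440.1, 0.0, 326.7], [0.0, 440.1, 236.9], [0.0, 0.0, 1.0]] [[-0.752, 0.659, -0.01], [0.408, 0.454, -0.792], [-0.518, -0.599, -0.611]] [ 0.40977026 -0.18364117  0.98971134]
top [[525.3, 0.0, 324.6], [0.0, 525.3, 242.6], [0.0, 0.0, 1.0]] [[-0.004, -1.0, 0.003], [-0.976, 0.004, -0.216], [0.216, -0.004, -0.976]] [0.05575879 0.55738196 0.61625403]
```

View pics/top0.png

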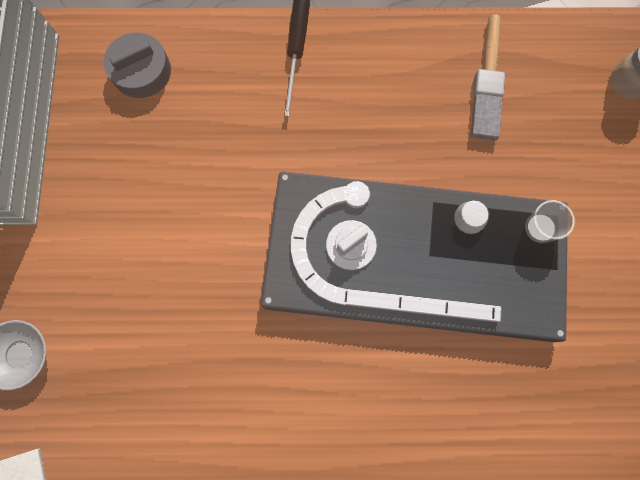

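View pics/scene0.png

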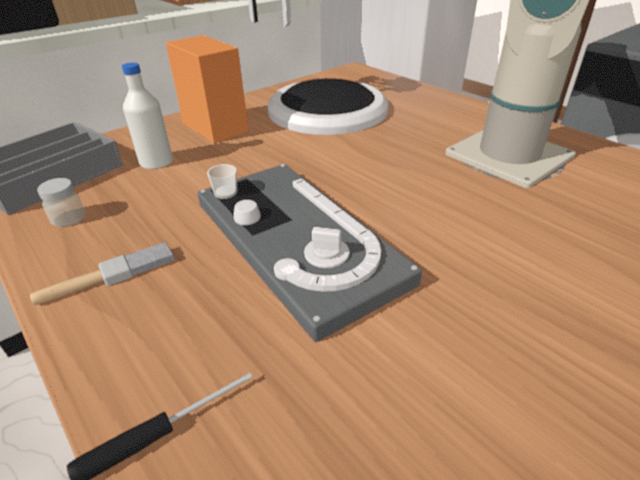

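The top view shows the bar's square end near (500,313) and the pad at (357,194). The dial is at (351,245), the knob at (472,217) and the cup at (550,222). The scene view confirms this layout. Next I fit the fascia pose.

```bash
cat > h.py <<'E'
import numpy as np
from bench import get_calibration
M=np.array([[-70,-100],[-70,-40],[-70,20],[-70,90],[-49.5,139.5],[0,160],[49.5,139.5],[70,90]])/1e3
C={n:get_calibration(n) for n in("scene","top")}
def W(p,m,z=.045):
    c,s=np.cos(p[2]),np.sin(p[2]);q=m@np.array([[c,s],[-s,c]])+p[:2]
    return np.c_[q,np.full(len(q),z)]
def proj(n,X):
    c=C[n];u=(X@np.array(c['R']).T+c['t'])@np.array(c['K']).T
    return u[:,:2]/u[:,2:]
E
python3 - <<'E'
from h import *
from scipy.optimize import least_squares
from bench import masks_of,snapshot,r
import cv2
t=np.array([[493,313],[447,307.5],[400,302],[346,296.5],[310,277],[299,238],[319,203],[357,194]])
cor=np.array([[-.09,-.19],[-.09,.19],[.09,.19],[.09,-.19]]);ct=np.array([[560,333],[268,300],[285,177.5]])
f=lambda p:np.r_[(proj('top',W(p,M))-t).ravel(),(proj('top',W(p,cor[:3]*0.98,.035))-ct).ravel()*.3]
s=least_squares(f,[.5,-.1,0],loss='soft_l1');p=s.x;print(p,np.degrees(p[2]));print(np.round(f(p),1))
print(np.round(W(p,M),4).tolist())
print('dial',W(p,np.array([[0,.09]])))
np.save('p.npy',p)
# overlay on both, enlarged
rows=[]
for n,(x,y) in(("top",(250,160)),("scene",(190,160))):
    im=snapshot(n)[:,:,::-1].copy()
    k=3 if n=="scene" else 2
    w=260 if k==3 else 340
    cr=cv2.resize(im[y:y+190,x:x+w],None,fx=800/w,fy=800/w,interpolation=cv2.INTER_CUBIC)
    for u in proj(n,W(p,M)): cv2.circle(cr,tuple(int(v) for v in (u-[x,y])*800/w),3,(0,0,255),-1)
    cv2.imwrite(f"pics/ov_{n}.png",cr)
E
```

```text
[ 0.54906661 -0.0714671  -0.11580555] -6.635169392247395
[ 0.5 -0.1 -0.2  0.1  0.2  0.4  0.1 -0.1 -0.1 -0.5 -0.1 -0.1 -0.4  0.8
 -0.2 -0.7 -0.8  0.6  0.9  0.9  0.9 -0.6]
[[0.468, -0.1627, 0.045], [0.4749, -0.1031, 0.045], [0.4818, -0.0435, 0.045], [0.4899, 0.026, 0.045], [0.516, 0.0728, 0.045], [0.5676, 0.0875, 0.045], [0.6144, 0.0614, 0.045], [0.629, 0.0098, 0.045]]
dial [[0.55946583 0.01793009 0.045     ]]
```

View pics/ov_top.png

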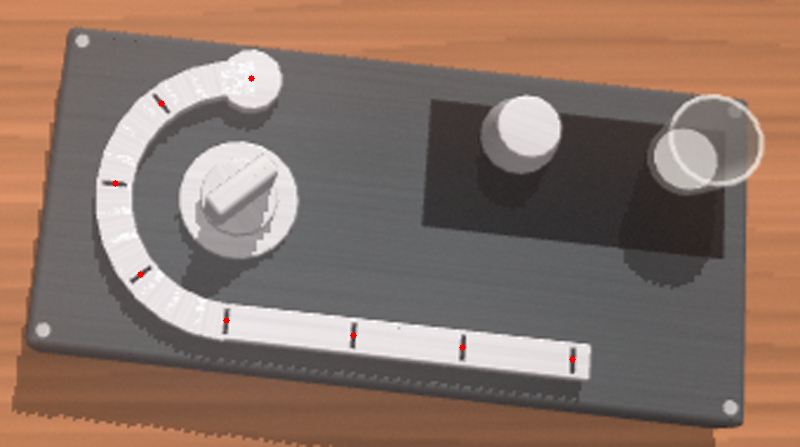

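View pics/ov_scene.png

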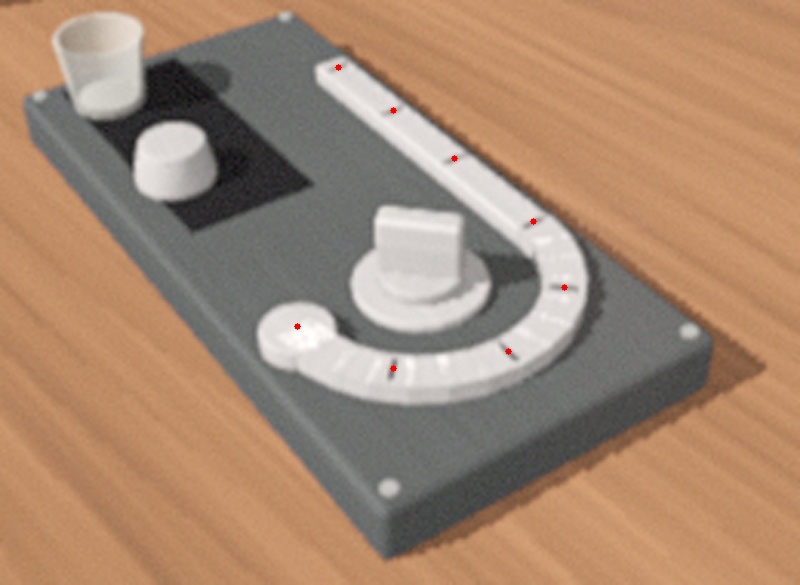

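Overlay matches within a pixel in both views. Before crossing I check where the box and bottle stand relative to the path.

Run:
```python
from h import *
c=C['scene'];R=np.array(c['R']);K=np.array(c['K']);o=-R.T@c['t']
for n,u in dict(box_l=(181,122),box_f=(212,139),box_r=(246,129),bottle=(153,166),scale_l=(268,112),scale_r=(389,112),scale_front=(330,131)).items():
    d=R.T@np.linalg.solve(K,[*u,1]);print(n,np.round(o-d*o[2]/d[2],3))
    
for x,y in((.19,-.62),(.33,-.39),(.468,-.163)):
    print(proj('scene',np.array([[x,y,0],[x,y,.2]])))
d=R.T@np.linalg.solve(K,[212,67,1]);print(o,[np.round(o+d*k,3) for k in (1.1,1.2,1.3,1.4,1.5,1.6)])
```

```text
box_l [ 0.462 -0.675  0.   ]
box_f [ 0.454 -0.528  0.   ]
box_r [ 0.36  -0.521  0.   ]
bottle [ 0.619 -0.494  0.   ]
scale_l [ 0.254 -0.576  0.   ]
scale_r [ 0.011 -0.352  0.   ]
scale_front [ 0.211 -0.369  0.   ]
[[277.32598055 101.79863069]
 [271.30709924  26.24020737]]
[[286.80308453 142.36943851]
 [280.66741477  55.05736266]]
[[300.85273423 202.17833628]
 [295.32900341  99.91199388]]
[0.89530918 0.40673515 0.46276589] [array([ 0.368, -0.635,  0.13 ]), array([ 0.32 , -0.729,  0.1  ]), array([ 0.273, -0.824,  0.07 ]), array([ 0.225, -0.919,  0.039]), array([ 0.177, -1.013,  0.009]), array([ 0.129, -1.108, -0.021])]
```

Request:
apply_moves:
  targets:
    - [[0.11,-0.1,0,0,0,0.03],[0.22,-0.2,0,0,0,0.06],[0.33,-0.3,0,0,0,0.09],[0.44,-0.4,0,0,0,0.12],[0.55,-0.5,0,0,0,0.149]]
  grip: -1

```text
time_s: 0.7
tcp_pos: [0.3052, -0.4279, 0.2243]
orientation: [[1.0, -0.003, 0.0], [-0.003, -1.0, 0.0], [0.0, -0.0, -1.0]]
contact_force: [1.6, -0.7, 0.2]
grip_width: 0.0571
grip_force: 0.0
```

Request:
apply_moves:
  targets:
    - [[0.07,-0.11,0.02,0,0,0],[0.14,-0.22,0.04,0,0,0],[0.21,-0.33,0.06,0,0,0],[0.28,-0.44,0.08,0,0,0],[0.34,-0.55,0.1,0,0,0]]

```text
time_s: 1.2
tcp_pos: [0.4076, -0.2631, 0.1941]
orientation: [[1.0, 0.0, 0.001], [0.0, -1.0, -0.0], [0.001, 0.0, -1.0]]
contact_force: [0.6, -0.2, 0.2]
grip_width: 0.0174
grip_force: 0.0
```

Request:
apply_moves:
  targets:
    - [[0.06,-0.1,0.06,0,0,0],[0.12,-0.2,0.12,0,0,0],[0.18,-0.3,0.18,0,0,0],[0.2,-0.33,0.24,0,0,0],[0.2,-0.33,0.25,0,0,0]]

```text
time_s: 1.7
tcp_pos: [0.4665, -0.163, 0.1176]
orientation: [[1.0, 0.004, -0.003], [0.004, -1.0, 0.002], [-0.003, -0.002, -1.0]]
contact_force: [-0.2, -0.2, 0.7]
grip_width: 0.0006
grip_force: 0.0
```

Run:
```python
from h import *
from bench import r
s=r.observe();q=s['tcp_pos'];print(s['time_s'],q,np.round(s['orientation'],4).tolist(),s['contact_force'],s['grip_width'])
print(W(np.load('p.npy'),M)[0]-q)
```

```text
1.7 [ 0.46647989 -0.16301166  0.11762018] [[1.0, 0.0042, -0.0027], [0.0042, -1.0, 0.0018], [-0.0027, -0.0018, -1.0]] [-0.23482032 -0.15707176  0.69349062] 0.0005970272828586833
[ 0.00150088  0.00030264 -0.07262018]
```

Request:
apply_moves:
  targets:
    - [[0,0,0.05,0,0,0],[0,0,0.1,0,0,0],[0,0,0.15,0,0,0],[0,0,0.15,0,0,0],[0,0,0.15,0,0,0]]

```text
time_s: 2.2
tcp_pos: [0.4663, -0.1667, 0.0748]
orientation: [[1.0, -0.002, -0.0], [-0.002, -1.0, -0.001], [-0.0, 0.001, -1.0]]
contact_force: [0.2, 0.2, 0.6]
grip_width: 0.0
grip_force: 0.0
```

Run:
```python
from h import *
from bench import r,snapshot
import cv2
s=r.observe();q=s['tcp_pos'];print(s['time_s'],q,np.round(s['orientation'],4).tolist(),s['contact_force'],s['grip_width'])
print(W(np.load('p.npy'),M)[0]-q)
im=snapshot("scene");cv2.imwrite("pics/s1.png",cv2.resize(im[130:290,200:413],(798,600))[:,:,::-1])
```

```text
2.2 [ 0.46625449 -0.16672555  0.07483275] [[1.0, -0.0018, -0.0], [-0.0018, -1.0, -0.0005], [-0.0, 0.0005, -1.0]] [0.2058974  0.18017947 0.64375659] 4.9010684774763416e-05
[ 0.00172629  0.00401653 -0.02983275]
```

View pics/s1.png

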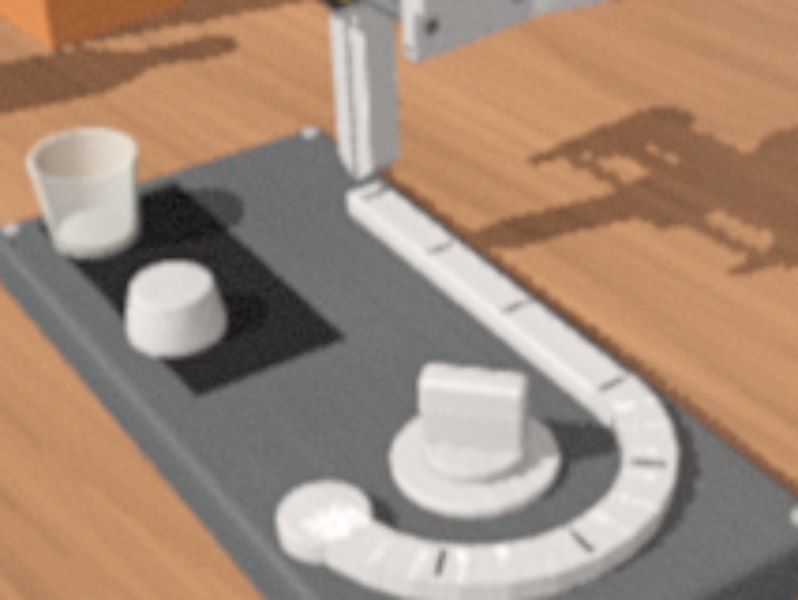

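The fingertips hover roughly 10 mm above mark0, at about (365,175) in the crop, and the cup and knob are untouched. I correct x and y and descend in small steps.

Request:
apply_moves:
  targets:
    - [[0.006,-0.013,0.007,0,0,0],[0.006,-0.013,0.014,0,0,0],[0.006,-0.013,0.02,0,0,0],[0.006,-0.013,0.025,0,0,0],[0.006,-0.013,0.025,0,0,0]]

```text
time_s: 2.75
tcp_pos: [0.4682, -0.1617, 0.0666]
orientation: [[1.0, -0.0, -0.0], [-0.0, -1.0, 0.0], [-0.0, -0.0, -1.0]]
contact_force: [-0.3, -0.9, 0.2]
grip_width: 0.0004
grip_force: 0.0
```

Request:
apply_moves:
  targets:
    - [[0,0,0,0,0,0],[0,0,0,0,0,0],[0,0,0,0,0,0],[0,0,0,0,0,0],[0,0,0,0,0,0]]

```text
time_s: 3.25
tcp_pos: [0.4684, -0.1618, 0.0668]
orientation: [[1.0, -0.0, 0.0], [-0.0, -1.0, -0.0], [0.0, 0.0, -1.0]]
contact_force: [1.2, 0.3, 0.8]
grip_width: 0.0004
grip_force: 0.0
```

Request:
apply_moves:
  targets:
    - [[0,0,0,0,0,0],[0,0,0,0,0,0],[0,0,0,0,0,0],[0,0,0,0,0,0],[0,0,0,0,0,0]]

```text
time_s: 3.75
tcp_pos: [0.4684, -0.1617, 0.0668]
orientation: [[1.0, -0.0, 0.0], [-0.0, -1.0, 0.0], [0.0, -0.0, -1.0]]
contact_force: [0.2, 0.5, 0.5]
grip_width: 0.0004
grip_force: 0.0
```

Request:
apply_moves:
  targets:
    - [[0,0,0.004,0,0,0],[0,0,0.008,0,0,0],[0,0,0.012,0,0,0],[0,0,0.015,0,0,0],[0,0,0.018,0,0,0]]

```text
time_s: 4.25
tcp_pos: [0.4683, -0.1617, 0.0614]
orientation: [[1.0, -0.0, 0.0], [-0.0, -1.0, 0.0], [0.0, -0.0, -1.0]]
contact_force: [-0.8, -0.9, 2.9]
grip_width: 0.0006
grip_force: 1.2
```

Request:
apply_moves:
  targets:
    - [[0,0,0,0,0,0],[0,0,0,0,0,0],[0,0,0,0,0,0],[0,0,0,0,0,0],[0,0,0,0,0,0]]

```text
time_s: 4.75
tcp_pos: [0.4683, -0.1617, 0.0614]
orientation: [[1.0, -0.0, 0.0], [-0.0, -1.0, -0.0], [0.0, 0.0, -1.0]]
contact_force: [-0.6, 0.3, 1.7]
grip_width: 0.0006
grip_force: 1.2
```

Run:
```python
from bench import r,snapshot
import numpy as np
f=[];
for i in range(10):
    snapshot("top");s=r.observe();f.append(np.r_[s['contact_force'],s['tcp_pos']])
print(np.mean(f,0),np.std(f,0))
```

```text
[-0.1418671  -0.0572736   2.29034472  0.46836051 -0.16173474  0.0614021 ] [3.22494980e-01 6.64832841e-01 4.34743113e-01 1.08700243e-05
 1.13354748e-05 1.02243349e-05]
```

The bar is pressed about 2.6 mm with about 2.2 N, which matches its spring. I start the stroke at 6 mm per row.

Request:
apply_moves:
  targets:
    - [[0.002,-0.02,0,0,0,0],[0.005,-0.04,0,0,0,0],[0.007,-0.06,0,0,0,0],[0.009,-0.08,0,0,0,0],[0.012,-0.1,0,0,0,0]]

```text
time_s: 5.75
tcp_pos: [0.472, -0.1311, 0.0614]
orientation: [[1.0, 0.0, 0.0], [0.0, -1.0, -0.0], [0.0, 0.0, -1.0]]
contact_force: [0.2, -2.4, 3.7]
grip_width: 0.0004
grip_force: 1.2
```

Request:
apply_moves:
  targets:
    - [[0.002,-0.02,0,0,0,0],[0.005,-0.04,0,0,0,0],[0.007,-0.06,0,0,0,0],[0.009,-0.08,0,0,0,0],[0.011,-0.1,0,0,0,0]]

```text
time_s: 6.25
tcp_pos: [0.4753, -0.1012, 0.0614]
orientation: [[1.0, -0.0, 0.0], [-0.0, -1.0, 0.0], [0.0, -0.0, -1.0]]
contact_force: [-0.9, -0.9, 2.3]
grip_width: 0.0006
grip_force: 1.2
```

Request:
apply_moves:
  targets:
    - [[0.002,-0.02,0,0,0,0],[0.005,-0.04,0,0,0,0],[0.007,-0.06,0,0,0,0],[0.009,-0.08,0,0,0,0],[0.011,-0.1,0,0,0,0]]

```text
time_s: 6.75
tcp_pos: [0.4786, -0.0713, 0.0614]
orientation: [[1.0, -0.0, 0.0], [-0.0, -1.0, -0.0], [0.0, 0.0, -1.0]]
contact_force: [-0.6, -1.5, 2.8]
grip_width: 0.0006
grip_force: 1.2
```

Request:
apply_moves:
  targets:
    - [[0.002,-0.02,0,0,0,0],[0.005,-0.04,0,0,0,0],[0.007,-0.06,0,0,0,0],[0.009,-0.08,0,0,0,0],[0.011,-0.1,0,0,0,0]]

```text
time_s: 7.25
tcp_pos: [0.4819, -0.0412, 0.0614]
orientation: [[1.0, -0.0, 0.0], [-0.0, -1.0, -0.0], [0.0, 0.0, -1.0]]
contact_force: [-0.7, -1.3, 2.0]
grip_width: 0.0002
grip_force: 1.2
```

Request:
apply_moves:
  targets:
    - [[0.002,-0.02,0,0,0,0],[0.005,-0.04,0,0,0,0],[0.007,-0.06,0,0,0,0],[0.009,-0.08,0,0,0,0],[0.011,-0.1,0,0,0,0]]

```text
time_s: 7.75
tcp_pos: [0.4852, -0.0112, 0.0614]
orientation: [[1.0, -0.0, -0.0], [-0.0, -1.0, 0.0], [-0.0, -0.0, -1.0]]
contact_force: [-0.1, -1.7, 2.3]
grip_width: 0.0007
grip_force: 1.2
```

Request:
apply_moves:
  targets:
    - [[0.003,-0.025,0,0,0,0],[0.006,-0.05,0,0,0,0],[0.009,-0.075,0,0,0,0],[0.012,-0.1,0,0,0,0],[0.015,-0.124,0,0,0,0]]

```text
time_s: 8.25
tcp_pos: [0.4897, 0.0262, 0.0614]
orientation: [[1.0, 0.0, -0.0], [0.0, -1.0, 0.0], [-0.0, -0.0, -1.0]]
contact_force: [-0.2, -1.4, 2.1]
grip_width: 0.0006
grip_force: 1.2
```

Run:
```python
from h import *
from bench import r
p=np.load('p.npy');q=r.observe()['tcp_pos'];print(q,W(p,M)[3]-q)
a=np.radians(np.arange(0,41)*4.5)
X=W(p,np.c_[-.07*np.cos(a),.09+.07*np.sin(a)])
for k in range(8):
    d=(X[5*k+1:5*k+6]-X[5*k])/.3
    print([[round(v[0],3),round(-v[1],3)] for v in d],'end',np.round(X[5*k+5],4))
```

```text
[0.48972629 0.02622695 0.06136069] [ 0.00020839 -0.00020859 -0.01636069]
[[np.float64(0.003), np.float64(-0.018)], [np.float64(0.007), np.float64(-0.036)], [np.float64(0.013), np.float64(-0.053)], [np.float64(0.02), np.float64(-0.07)], [np.float64(0.028), np.float64(-0.087)]] end [0.4983 0.052  0.045 ]
[[np.float64(0.01), np.float64(-0.016)], [np.float64(0.02), np.float64(-0.03)], [np.float64(0.032), np.float64(-0.044)], [np.float64(0.045), np.float64(-0.057)], [np.float64(0.059), np.float64(-0.069)]] end [0.516  0.0728 0.045 ]
[[np.float64(0.015), np.float64(-0.011)], [np.float64(0.03), np.float64(-0.02)], [np.float64(0.047), np.float64(-0.029)], [np.float64(0.064), np.float64(-0.036)], [np.float64(0.081), np.float64(-0.041)]] end [0.5403 0.0853 0.045 ]
[[np.float64(0.018), np.float64(-0.004)], [np.float64(0.036), np.float64(-0.007)], [np.float64(0.054), np.float64(-0.009)], [np.float64(0.072), np.float64(-0.009)], [np.float64(0.091), np.float64(-0.007)]] end [0.5676 0.0875 0.045 ]
[[np.float64(0.018), np.float64(0.003)], [np.float64(0.036), np.float64(0.007)], [np.float64(0.053), np.float64(0.013)], [np.float64(0.07), np.float64(0.02)], [np.float64(0.087), np.float64(0.028)]] end [0.5935 0.0791 0.045 ]
[[np.float64(0.016), np.float64(0.01)], [np.float64(0.03), np.float64(0.02)], [np.float64(0.044), np.float64(0.032)], [np.float64(0.057), np.float64(0.045)], [np.float64(0.069), np.float64(0.059)]] end [0.6144 0.0614 0.045 ]
[[np.float64(0.011), np.float64(0.015)], [np.float64(0.02), np.float64(0.03)], [np.float64(0.029), np.float64(0.047)], [np.float64(0.036), np.float64(0.064)], [np.float64(0.041), np.float64(0.081)]] end [0.6268 0.0371 0.045 ]
[[np.float64(0.004), np.float64(0.018)], [np.float64(0.007), np.float64(0.036)], [np.float64(0.009), np.float64(0.054)], [np.float64(0.009), np.float64(0.072)], [np.float64(0.007), np.float64(0.091)]] end [0.629  0.0098 0.045 ]
```

The stroke is exactly on mark3, so I follow the curve.

Request:
apply_moves:
  targets:
    - [[0.003,-0.018,0,0,0,0],[0.007,-0.036,0,0,0,0],[0.013,-0.053,0,0,0,0],[0.02,-0.07,0,0,0,0],[0.028,-0.087,0,0,0,0]]

```text
time_s: 8.75
tcp_pos: [0.4981, 0.0519, 0.0614]
orientation: [[1.0, -0.0, -0.0], [-0.0, -1.0, -0.0], [-0.0, 0.0, -1.0]]
contact_force: [-1.8, -1.6, 3.1]
grip_width: -0.0
grip_force: 1.2
```

Request:
apply_moves:
  targets:
    - [[0.01,-0.016,0,0,0,0],[0.02,-0.03,0,0,0,0],[0.032,-0.044,0,0,0,0],[0.045,-0.057,0,0,0,0],[0.059,-0.069,0,0,0,0]]

```text
time_s: 9.25
tcp_pos: [0.5159, 0.0727, 0.0613]
orientation: [[1.0, -0.0, -0.0], [-0.0, -1.0, 0.0], [-0.0, -0.0, -1.0]]
contact_force: [-0.2, -0.9, 0.7]
grip_width: 0.0002
grip_force: 1.2
```

Request:
apply_moves:
  targets:
    - [[0.015,-0.011,0,0,0,0],[0.03,-0.02,0,0,0,0],[0.047,-0.029,0,0,0,0],[0.064,-0.036,0,0,0,0],[0.081,-0.041,0,0,0,0]]

```text
time_s: 9.75
tcp_pos: [0.5404, 0.0849, 0.0614]
orientation: [[1.0, -0.0, -0.0], [-0.0, -1.0, 0.0], [-0.0, -0.0, -1.0]]
contact_force: [-1.4, -1.0, 2.2]
grip_width: 0.0006
grip_force: 1.2
```

Request:
apply_moves:
  targets:
    - [[0.018,-0.004,0,0,0,0],[0.036,-0.007,0,0,0,0],[0.054,-0.009,0,0,0,0],[0.072,-0.009,0,0,0,0],[0.091,-0.007,0,0,0,0]]

```text
time_s: 10.25
tcp_pos: [0.5678, 0.0869, 0.0614]
orientation: [[1.0, -0.0, -0.0], [-0.0, -1.0, 0.0], [-0.0, -0.0, -1.0]]
contact_force: [-1.9, 0.2, 1.9]
grip_width: 0.0001
grip_force: 1.2
```

Request:
apply_moves:
  targets:
    - [[0.018,0.002,0,0,0,0],[0.036,0.005,0,0,0,0],[0.053,0.011,0,0,0,0],[0.07,0.018,0,0,0,0],[0.087,0.026,0,0,0,0]]

```text
time_s: 10.75
tcp_pos: [0.594, 0.0788, 0.0614]
orientation: [[1.0, -0.0, 0.0], [-0.0, -1.0, 0.0], [0.0, -0.0, -1.0]]
contact_force: [-1.3, 0.5, 2.3]
grip_width: 0.0004
grip_force: 1.2
```

Request:
apply_moves:
  targets:
    - [[0.016,0.01,0,0,0,0],[0.03,0.02,0,0,0,0],[0.044,0.032,0,0,0,0],[0.057,0.045,0,0,0,0],[0.069,0.059,0,0,0,0]]

```text
time_s: 11.25
tcp_pos: [0.6147, 0.0609, 0.0615]
orientation: [[1.0, -0.0, 0.0], [-0.0, -1.0, 0.0], [0.0, -0.0, -1.0]]
contact_force: [-1.0, 1.4, 2.4]
grip_width: 0.0008
grip_force: 1.2
```

Request:
apply_moves:
  targets:
    - [[0.011,0.015,0,0,0,0],[0.02,0.03,0,0,0,0],[0.029,0.047,0,0,0,0],[0.036,0.064,0,0,0,0],[0.041,0.081,0,0,0,0]]

```text
time_s: 11.75
tcp_pos: [0.6269, 0.0364, 0.0615]
orientation: [[1.0, -0.0, 0.001], [-0.0, -1.0, 0.0], [0.001, -0.0, -1.0]]
contact_force: [0.0, 1.4, 1.9]
grip_width: 0.0004
grip_force: 1.2
```

Request:
apply_moves:
  targets:
    - [[0.004,0.018,0,0,0,0],[0.007,0.036,0,0,0,0],[0.009,0.054,0,0,0,0],[0.009,0.072,0,0,0,0],[0.007,0.091,0,0,0,0]]

```text
time_s: 12.25
tcp_pos: [0.6289, 0.0091, 0.0615]
orientation: [[1.0, -0.0, 0.001], [-0.0, -1.0, 0.0], [0.001, -0.0, -1.0]]
contact_force: [0.5, 0.9, 2.4]
grip_width: 0.0004
grip_force: 1.2
```

Request:
apply_moves:
  targets:
    - [[0,0,0,0,0,0],[0,0,0,0,0,0],[0,0,0,0,0,0],[0,0,0,0,0,0],[0,0,0,0,0,0]]

```text
time_s: 12.75
tcp_pos: [0.6285, 0.0093, 0.0614]
orientation: [[1.0, -0.0, -0.0], [-0.0, -1.0, -0.0], [-0.0, 0.0, -1.0]]
contact_force: [0.0, -1.0, 1.7]
grip_width: 0.0004
grip_force: 1.2
```

Run:
```python
from h import *
from bench import r,snapshot
import cv2
f=[]
for i in range(6):
    im=snapshot("scene");s=r.observe();f.append(np.r_[s['contact_force'],s['tcp_pos']])
print(s['time_s'],np.mean(f,0),W(np.load('p.npy'),M)[7])
cv2.imwrite("pics/end.png",cv2.resize(im[130:330,190:456],(798,600))[:,:,::-1])
```

```text
13.05 [ 0.0864873  -1.72974703  2.37288582  0.62851444  0.00949155  0.0613689 ] [0.62899697 0.0098418  0.045     ]
```

View pics/end.png

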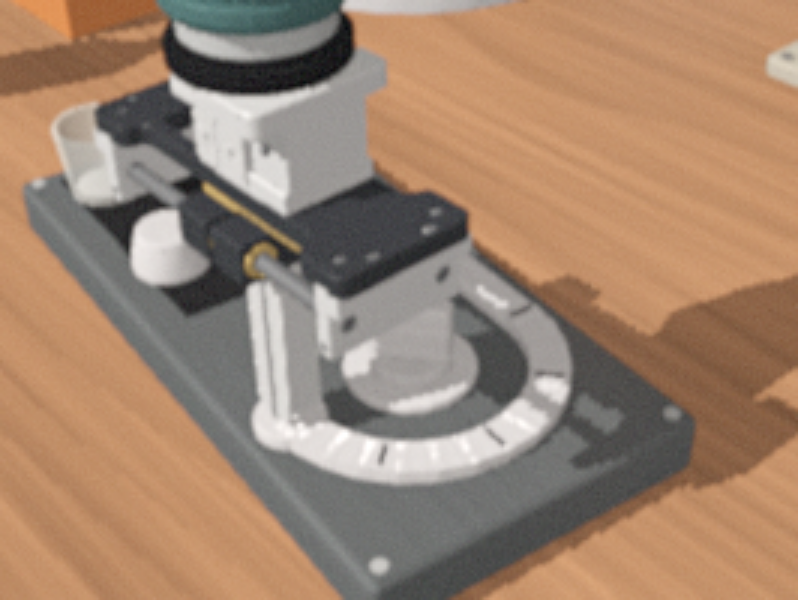

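The fingertips rest on the round pad at about (290,425) in the crop, pressing with about 2.2 N. The dial, cup and knob stand where they were.

```bash
python3 -c "
from bench import ticket;print(ticket.hand_in())"
```

```text
the job is handed in; nothing more can be done
None
```

The fingertips swiped the whole bar in one light stroke, pressed about 2.6 mm throughout, and ended resting on the round pad at about 2.2 N; the dial, cup and spare knob look unmoved in the last picture, and the job was handed in (no verdict came back).

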